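# Close the balance's draught shield and tare

### The arm

A 7-joint arm with a two-finger parallel gripper is mounted at the origin on the work surface. World frame = base frame: x ahead of the robot, y to its left, z up, the work surface at z = 0. Lengths are in m, angles in rad, forces in N, time in s.
With the tool pointing down it reaches from about 0.4 to 0.85 m from the base axis. Payload 10.4 kg.
Tool frame: the origin (TCP) lies at the very end of the fingers, on their centre line; the grasp point (between the pads) lies 19 mm behind it (pinch_z is the distance from the TCP to the grasp point, in m); z points along the fingers, y is the direction in which the jaws open and shut (so a half turn about z gives the same grasp; the last joint's range is limited). The gripper opens to 87 mm and grips with 3 to 60 N. Pads are 19 mm wide; open, the fingers measure 117 mm over their backs; the gripper's body (75 mm by 190 mm) begins 51 mm behind the grasp point.
Start: joints at [1.218, 0.332, -0.065, 1.46, 0.022, 1.35, -0.088], TCP at [0.202, -0.591, 0.223] pointing down, gripper open.
Joint ranges: [-2.6, 2.6], [-0.5, 2.12], [-1.47, 1.34], [0.16, 2.42], [-1.27, 4.41], [0.06, 2.06], [-2.6, 2.6]. Speed limits (rad/s): [2.22, 2.22, 2.79, 2.79, 3.14, 3.14, 3.14].

### API

Orientations are given as a unit quaternion [w, x, y, z].
In Python, from plant import state, get_image, get_calibration, sign_off, pinch_z gives the robot as it stands. The module is installed in compiled form; this text tells all that it offers.
- The arm moves only by the tool arm_command, never from a script. Its argument "series" is text: rows parted by semicolons, each of 5 numbers parted by spaces: the shift along the tool's x, y, z in mm, then the turn about the tool's z in rad, then the closure, from 0 (fully open) to 1 (shut). A call has 1 to 12 rows; each row shifts and turns the commanded pose from where the row before left it, along the tool's axes as they then stand; what a row does not reach is not made up. A row lasts 1/12 s, in which the tool goes at most 41.7 mm and 7.16 degrees, less where a joint would pass 70% of its speed; a pose out of reach is approached as far as the arm can. A call is refused whole if a number of a shift passes 41.7 or a number of a turn 0.125, either way. A call with a gripper value outside its range is refused whole. The fingers move at their own pace and stop on an object; "grip_force" is the grip in N (left out, the last holds). Time passes only in rows, so rows that do not move let the fingers close. It gives the time, the measured TCP pose, the force and the opening at its end, in the units of the state.
- state(): the state, without advancing time (a new reading comes with each control period).
- get_image(name): name is "scene" or "side" or "wrist"; returns the picture (420x560x3 uint8, red, green, blue); there is no depth.
- get_calibration(name): a dict with "mtx" (3x3 intrinsics, pixels), "k1" (the pictures are not rectified: a ray, as slopes to the right and down, at radius r is drawn at 1 + k1 r^2 times it, then the intrinsics apply), "R" (3x3) and "t" (3): a world point X has camera coordinates R X + t. Camera axes: x right, y down, z forward; pixel columns grow to the right and rows downward; lengths in m; the calibration is good to about 2 mm. A picture is of the moment at which its call begins: read the wrist's pose just before it. get_calibration takes no time and is no camera call; for the wrist camera it gives the pose at the moment of the call.
- sign_off(): hands the job in, once; it reports no verdict.
The state is a dict: "t": time; "joint_positions": joint angles; "qvel": joint speeds; "joint_torque": joint torques, N m; "ee_pos": TCP position; "tcp_rot": TCP orientation; "contact_force": force on the tool from outside, world axes, zero at the start; "torque": the same for the moment, N m; "opening": finger opening in m.
Only numpy, scipy, OpenCV 4.12 (cv2) and the standard library are available. Lean on these libraries where they do the work, as an engineer would, in place of code of your own. Each camera call takes 0.05 s, during which the arm holds its last target.

### The job

Get the laboratory balance ready to weigh: push both clear side doors of its draught shield fully shut, using the fingertips on their fin handles, and only then press the long bar-shaped tare key on the separate control terminal right down for about half a second and let it come up again. Leave the small round key unpressed, and leave the terminal, the crucible on the pan and everything else standing on the bench where it is; nothing needs to be gripped or lifted.

Things in the scene. Friction and masses are not known exactly. Their poses are not given: they have to be found in the camera images.
- balance: White bench balance, fixed to the bench, 300 long (its x) x 200 wide (its y) x 215 high. Origin at the centre of its underside; its x axis points from its front (robot side) to its rear, y to its left, z up. A clear-walled weighing chamber with a flat roof (top at z = 215) takes up the front 180 mm, a white housing of the same height the rear. Each long side has a clear sliding door with a grey fin handle that sticks out sideways near the door's front upper edge.
- door_left (a joint): Left (+y) side door of the balance, m: 0 = fully shut (door at the front, against its stop), growing as the door stands open, slid towards the balance's rear (+x of the balance); at most 0.125. It starts about half open or more. It slides with about 1.5 N of friction and stays where it is left; to shut it, push its fin along the balance's -x from the rear side of the fin.
- door_right (a joint): Right (-y) side door of the balance, the mirror image of the left one, same values and friction.
- door_left_fin (a point): Centre of the left door's fin handle, a grey upright plate 12 thick (along the balance's x), 36 sticking straight out sideways from the door pane, 56 high (spanning 28 above and 28 below this point, its top at 205 above the bench). This point is 18 from the pane's outer face. Behind (+x of) the fin, beside the pane, there is free space. Axes as the balance's.
- door_right_fin (a point): Centre of the right door's fin handle; the mirror image of the left one.
- terminal: White control terminal of the balance, loose on the bench, 0.9 kg, 110 (its x) x 150 (its y) x 36 high, with a black blank display strip along its far half and two grey keys along its near half. Origin at the centre of its underside; y runs along its length, z up.
- tare_top (a point): Centre of the top of the tare key: the long bar-shaped key, 22 (terminal's x) x 56 (terminal's y), its top 48 above the bench and 12 above the terminal's top when up.
- tare_key (a joint): Tare key, m: 0 = up, 0.006 = fully down; a spring pushes it back up, about 4.5 N at full travel. It counts as pressed beyond 0.004.
- power_top (a point): Centre of the top of the round key, 18 in diameter, standing 85 mm from the tare key along the terminal's y, top 48 above the bench. Not to be pressed.
- power_key (a joint): Round key, m: 0 = up, 0.006 = fully down, same spring. Not to be pressed.
- pan (a point): Centre of the top of the balance's round steel pan (84 in diameter, 66 above the bench), inside the chamber.
- crucible: White ceramic crucible standing on the pan, 42 in diameter, 36 high, 40 g; origin at the centre of its underside. To be left alone.
- sample_tray: White divided plastic tray 120 x 150 x 45 high, loose; origin at the centre of its underside. Bystander; the tray and the terminal stand on either side of the balance, either way round.
- wash_bottle: White bottle 64 in diameter, 170 high, loose; origin at the centre of its underside. Bystander.
- sample_jar: Amber jar 60 in diameter, 75 high, loose; origin at the centre of its underside. Bystander.
- weigh_dish: Aluminium dish 80 in diameter, 22 high, loose; origin at the centre of its underside. Bystander.
- beaker: Glass beaker 70 in diameter, 90 high, loose; origin at the centre of its underside. Bystander.
There are look-alikes about, which are no part of the job. What is shaped like the terminal but yellow is not meant.

How it is judged:
By the outcome, as a careful person would: the job done as asked, in the order asked, and still so for the second after the job is handed in, with the robot touching nothing.
It also fails if it takes over 54 s, if anything falls off the work surface, if the arm or the gripper's body presses on something with over 40 N, if the wrist force passes 120 N, or if a joint passes its speed limit or range.

## Working session

There is one attempt and no reset: what is moved stays moved. The work goes in short steps, Python scripts to look and compute and a tool call to move; the robot and the scene stay as the last step left them, time stands still between calls to the robot, and variables do not carry over. Pictures are saved under pics/ and viewed, and the job is handed in when it is done.

Besides the shell and the picture viewer there is one more tool, called after "Request:" as name(argument=value, ...), one argument or row to a line, values as JSON. arm_command: Moves the arm, as the interface text tells. Its arguments: {"type":"object","properties":{"series":{"type":"string"},"grip_force":{"type":"number"}},"required":["series"]}

```bash
mkdir -p pics; ls; python3 - <<'E'
from plant import *
import cv2
print(state())
for n in ["scene","side","wrist"]:
    c=get_calibration(n);print(n,c)
    cv2.imwrite(f"pics/{n}0.png",get_image(n)[:,:,::-1])
E
```

```text
pics
{'t': 0.0, 'joint_positions': array([ 1.21842829,  0.33288523, -0.06474372,  1.46090319,  0.02161389,
        1.34986977, -0.08853848]), 'qvel': array([ 2.16977988e-03, -1.46759623e-04,  3.57708538e-04,  3.53097070e-04,
        1.90243520e-03,  3.58899184e-04,  5.62545060e-05]), 'joint_torque': array([ 1.66335772e-04, -6.23242593e+01,  2.49880267e-02, -3.89897132e+01,
       -6.12506946e-02,  3.97947198e-02,  1.66585755e-04]), 'ee_pos': array([ 0.20228928, -0.5909759 ,  0.2217639 ]), 'tcp_rot': array([-6.69732224e-04,  9.86435027e-01,  1.64150750e-01, -1.41854710e-04]), 'contact_force': array([-0.89708146,  1.23717363,  0.01095214]), 'torque': array([-0.02266219, -0.0107112 ,  0.02494607]), 'opening': 0.08691481866752909}
scene {'mtx': array([[481.73280482,   0.        , 280.7007831 ],
       [  0.        , 481.73280482, 212.08714786],
       [  0.        ,   0.        ,   1.        ]]), 'k1': -0.17193203916248254, 'R': array([[-0.60825072,  0.7937418 , -0.00224061],
       [ 0.67361642,  0.51470044, -0.53040019],
       [-0.41984756, -0.32412561, -0.84774443]]), 't': array([ 0.
[... 175 characters left out ...]
  0.        ,   1.        ]]), 'k1': -0.05749715142750739, 'R': array([[ 0.82679011, -0.56250815, -0.00164122],
       [-0.41577197, -0.60914277, -0.67533603],
       [ 0.37888228,  0.55904352, -0.73750834]]), 't': array([-0.38244578,  0.28121196,  1.48852674])}
wrist {'mtx': array([[344.82354263,   0.        , 282.37617806],
       [  0.        , 344.82354263, 206.401617  ],
       [  0.        ,   0.        ,   1.        ]]), 'k1': -0.015750173508359305, 'R': array([[ 3.24631726e-01, -9.45840124e-01, -8.38118172e-04],
       [-9.16422679e-01, -3.14754087e-01,  2.47182803e-01],
       [-2.34059214e-01, -7.94753097e-02, -9.68968503e-01]]), 't': array([-0.62495344, -0.02908299,  0.39108961])}
```

View pics/scene0.png

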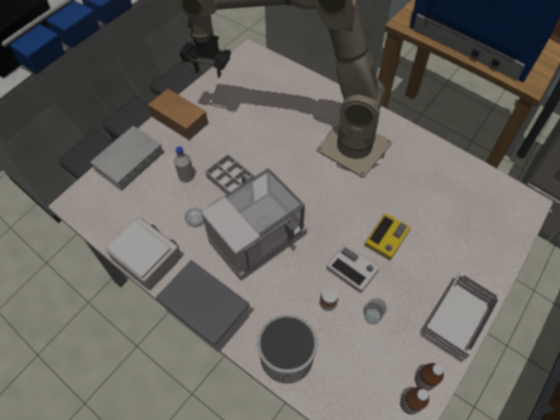

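View pics/side0.png

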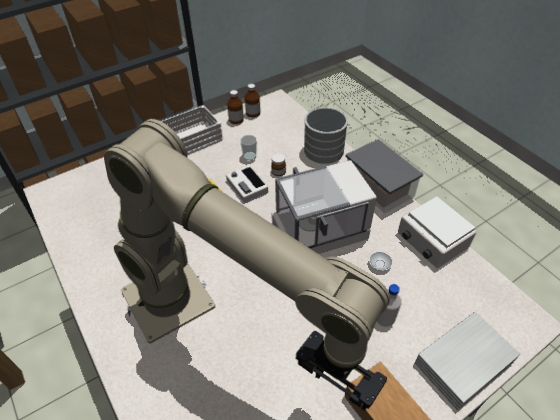

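View pics/wrist0.png

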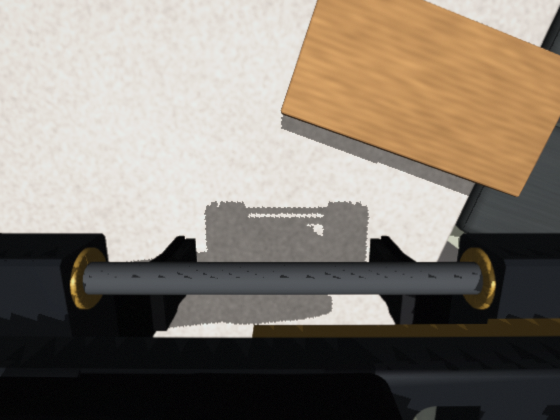

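The scene view shows the balance at about (255,225), the white terminal at (352,268), and the yellow look-alike at (388,236). The tray is at (230,173). I'll enlarge crops to measure them.

```bash
python3 - <<'E'
import cv2
a=cv2.imread("pics/scene0.png")
cv2.imwrite("pics/c1.png",cv2.resize(a[160:285,190:320],None,fx=6,fy=4.8*1.0,interpolation=cv2.INTER_CUBIC)) if 0 else cv2.imwrite("pics/c1.png",cv2.resize(a[165:280,190:320],None,fx=5,fy=5,interpolation=cv2.INTER_CUBIC))
cv2.imwrite("pics/c2.png",cv2.resize(a[205:300,310:430],None,fx=6,fy=6,interpolation=cv2.INTER_CUBIC))
b=cv2.imread("pics/side0.png")
cv2.imwrite("pics/c3.png",cv2.resize(b[150:270,220:380],None,fx=5,fy=5,interpolation=cv2.INTER_CUBIC))
E
```

```text
(no output)
```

View pics/c1.png

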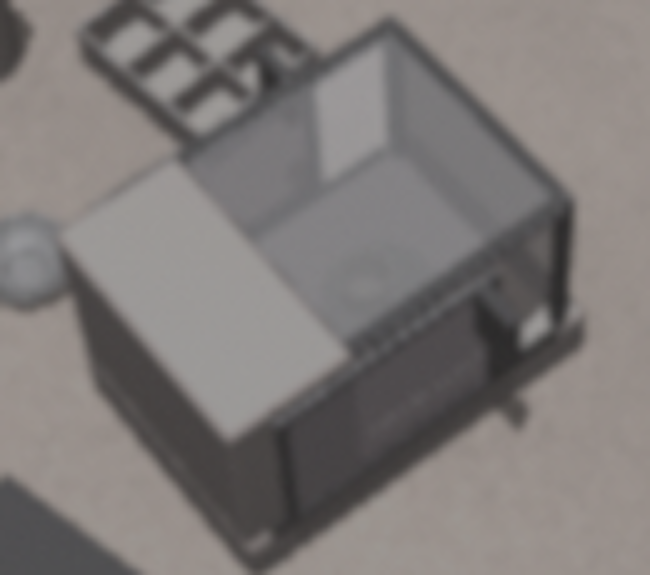

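View pics/c2.png

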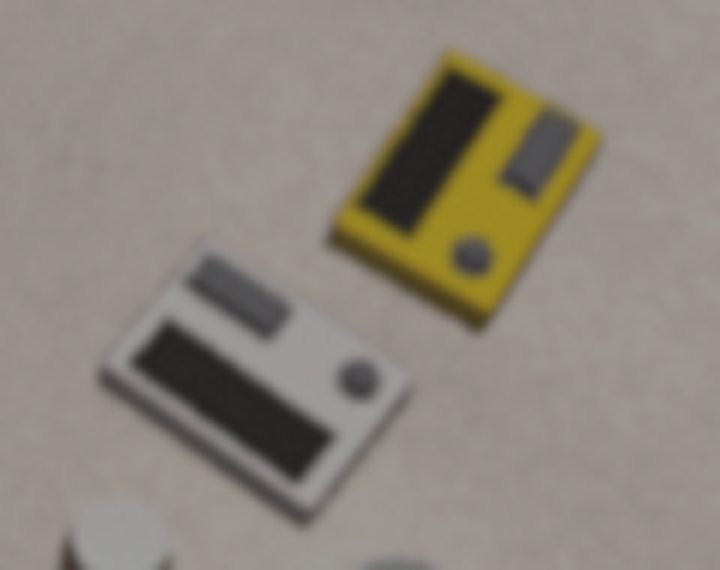

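View pics/c3.png

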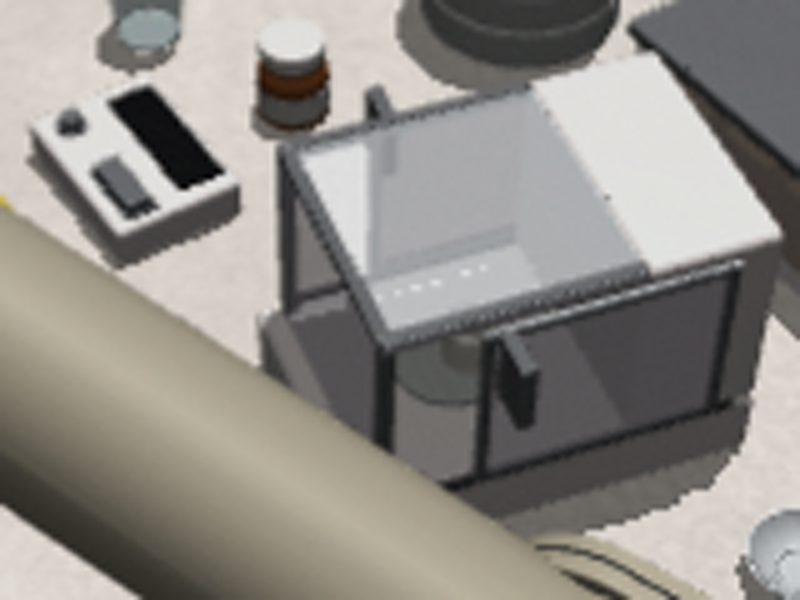

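```bash
cat > h.py <<'E'
import numpy as np, cv2
from scipy.optimize import least_squares
from plant import *
def proj(n,X,c=None):
    c=c or get_calibration(n); P=np.atleast_2d(X)@c["R"].T+c["t"]; s=P[:,:2]/P[:,2:]
    r2=(s**2).sum(1,keepdims=True); s=s*(1+c["k1"]*r2); m=c["mtx"]
    return s*[m[0,0],m[1,1]]+[m[0,2],m[1,2]]
def ray(n,uv,c=None):
    c=c or get_calibration(n); m=c["mtx"]
    K=np.array([c["k1"],0,0,0.]); p=cv2.undistortPoints(np.array([[uv]],float),m,K)[0,0]
    return -c["R"].T@c["t"], c["R"].T@np.array([p[0],p[1],1])
def atz(n,uv,z,c=None):
    o,d=ray(n,uv,c); return o+d*(z-o[2])/d[2]
def tri(obs):
    A=np.zeros((3,3));b=np.zeros(3)
    for n,uv in obs:
        o,d=ray(n,uv);d=d/np.linalg.norm(d);M=np.eye(3)-np.outer(d,d);A+=M;b+=M@o
    return np.linalg.solve(A,b)
def W(p,L):
    c,s=np.cos(p[2]),np.sin(p[2]);L=np.atleast_2d(L)
    return np.c_[p[0]+c*L[:,0]-s*L[:,1],p[1]+s*L[:,0]+c*L[:,1],L[:,2]]
def fit(obs,p0):
    def f(p): return np.concatenate([(proj(n,W(p,L))[0]-uv) for n,L,uv in obs])
    r=least_squares(f,p0,loss='soft_l1'); return r.x,r.fun.reshape(-1,2)
E
cat > m1.py <<'E'
from h import *
np.set_printoptions(precision=4,suppress=True)
S=lambda u,v:("scene",np.array([190+u/5-.4,165+v/5-.4])); T=lambda u,v:("scene",np.array([310+u/6-.4,205+v/6-.4])); D=lambda u,v:("side",np.array([220+u/5-.4,150+v/5-.4]))
def z(lst): return [(q[0],np.array(L),q[1]) for L,q in lst]
fr,fl,rr,rl=[-.15,-.1,.215],[-.15,.1,.215],[.15,-.1,.215],[.15,.1,.215]
o=z([(fr,S(390,18)),(fl,S(572,200)),(rr,S(62,235)),(rl,S(232,440)),(fl,D(283,145)),(fr,D(390,343)),(rr,D(780,238)),(rl,D(655,55))])
for L,q in [(fr,S(390,18)),(fl,S(572,200)),(rr,S(62,235)),(rl,S(232,440)),(fl,D(283,145)),(fr,D(390,343)),(rr,D(780,238)),(rl,D(655,55))]: print(L,atz(*q,.215))
b,r=fit(o,[.6,0,0]);print("bal",b);print(r)
for q in [T(205,240),T(408,388),T(303,515),T(103,372),D(30,128),D(150,85),D(240,185),D(120,237)]: print(atz(*q,.036))
for q in [T(240,292),T(358,377),D(125,180),D(72,118)]: print("key",atz(*q,.048))
for q in [S(500,300),D(518,353),D(377,92)]: print("fintop",atz(*q,.205))
E
python3 m1.py
```

```text
[-0.15, -0.1, 0.215] [ 0.4271 -0.1115  0.215 ]
[-0.15, 0.1, 0.215] [0.4718 0.0751 0.215 ]
[0.15, -0.1, 0.215] [ 0.6945 -0.172   0.215 ]
[0.15, 0.1, 0.215] [0.7409 0.0124 0.215 ]
[-0.15, 0.1, 0.215] [0.4725 0.0766 0.215 ]
[-0.15, -0.1, 0.215] [ 0.4298 -0.1081  0.215 ]
[0.15, -0.1, 0.215] [ 0.6891 -0.1759  0.215 ]
[0.15, 0.1, 0.215] [0.7358 0.0067 0.215 ]
bal [ 0.5826 -0.0493 -0.2349]
[[ 2.4155 -2.5441]
 [ 4.0297 -1.1999]
 [-4.366   0.7203]
 [-2.108   2.5924]
 [-4.16    0.4072]
 [-3.7139  2.9822]
 [ 4.9117 -0.9743]
 [ 2.3565 -2.6866]]
[0.4244 0.2231 0.036 ]
[0.4339 0.3701 0.036 ]
[0.5365 0.3642 0.036 ]
[0.5314 0.224  0.036 ]
[0.4197 0.3642 0.036 ]
[0.5236 0.3538 0.036 ]
[0.5216 0.2172 0.036 ]
[0.4173 0.2212 0.036 ]
key [0.4467 0.2607 0.048 ]
key [0.4514 0.3447 0.048 ]
key [0.446  0.2607 0.048 ]
key [0.4472 0.3437 0.048 ]
fintop [0.556  0.0798 0.205 ]
fintop [ 0.4958 -0.1525  0.205 ]
fintop [0.5607 0.0932 0.205 ]
```

Request:
arm_command(
  series="0 0 -40 0 1; 0 0 -40 0 1; 0 0 -40 0 1; 0 0 -40 -0.12 1; 0 0 0 -0.12 1; 0 0 0 -0.12 1; 0 0 0 -0.12 1; 0 0 0 -0.12 1; 0 0 0 -0.12 1; 0 0 0 -0.12 1; 0 0 0 -0.12 1; 0 0 0 -0.05 1",
)

```text
t: 1.15
ee_pos: [0.2024, -0.5913, 0.3822]
tcp_rot: [-0.0, 0.782, 0.624, 0.0]
contact_force: [-0.7, 0.3, -0.7]
opening: 0.0149
```

```bash
cat >> h.py <<'E'
def tool(s=None):
    s=s or state(); w,x,y,z=s["tcp_rot"]
    from scipy.spatial.transform import Rotation as Ro
    return Ro.from_quat([x,y,z,w]).as_matrix()
def go(target):
    s=state();R=tool(s);d=R.T@(np.array(target)-s["ee_pos"])*1000
    n=int(np.ceil(abs(d).max()/41)); 
    print("t",round(s["t"],2),"pos",s["ee_pos"].round(4),"yaw of tool y",round(float(np.arctan2(R[1,1],R[0,1])),3),"F",s["contact_force"].round(2)); print("delta tool mm",d.round(1),"rows",n, (d/n).round(1))
E
python3 - <<'E'
from h import *
go([.45,-.30,.40]);print(tool().round(3), state()["joint_positions"].round(3))
c=get_calibration("wrist");print("cam rel tool",tool().T@(-c["R"].T@c["t"]-state()["ee_pos"]), tool().T@c["R"].T[:,2])
E
```

```text
t 1.15 pos [ 0.2024 -0.5913  0.3822] yaw of tool y -0.224 F [-0.7   0.29 -0.73]
delta tool mm [339.  176.8 -17.7] rows 9 [37.7 19.6 -2. ]
[[ 0.222  0.975 -0.   ]
 [ 0.975 -0.222  0.001]
 [ 0.    -0.    -1.   ]] [ 1.296  0.316 -0.178  1.156  0.055  1.675  0.908]
cam rel tool [ 0.06790428  0.00156676 -0.16377204] [-2.47731216e-01  8.71230211e-04  9.68828409e-01]
```

```bash
python3 - <<'E'
from h import *
go([.50,-.22,.38])
E
```

```text
t 1.15 pos [ 0.2024 -0.5913  0.3822] yaw of tool y -0.224 F [-0.7   0.29 -0.73]
delta tool mm [428.1 207.7   2.4] rows 11 [38.9 18.9  0.2]
```

Request:
arm_command(
  series="39 19 0 0 1; 39 19 0 0 1; 39 19 0 0 1; 39 19 0 0 1; 39 19 0 0 1; 39 19 0 0 1; 39 19 0 0 1; 39 19 0 0 1; 39 19 0 0 1; 39 19 0 0 1; 38 18 0 0 1; 0 0 0 0 1",
)

```text
t: 2.15
ee_pos: [0.4961, -0.2272, 0.3823]
tcp_rot: [-0.001, 0.78, 0.625, 0.002]
contact_force: [-0.2, 0.9, 1.0]
opening: 0.0005
```

```bash
python3 - <<'E'
from h import *
go([.50,-.22,.38])
import json
for n in ("wrist","scene","side"):
    c=get_calibration(n);np.save(f"pics/cal_{n}1.npy",c,allow_pickle=True)
    cv2.imwrite(f"pics/{n}1.png",get_image(n)[:,:,::-1])
a=cv2.imread("pics/side1.png");cv2.imwrite("pics/side1c.png",cv2.resize(a[130:290,200:400],None,fx=3.75,fy=3.75,interpolation=cv2.INTER_CUBIC))
E
```

```text
t 2.15 pos [ 0.4961 -0.2272  0.3823] yaw of tool y -0.219 F [-0.21  0.93  0.99]
delta tool mm [7.9 2.2 2.4] rows 1 [7.9 2.2 2.4]
```

View pics/wrist1.png

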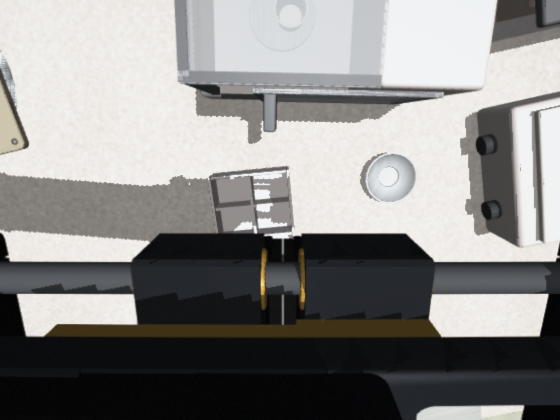

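View pics/side1c.png

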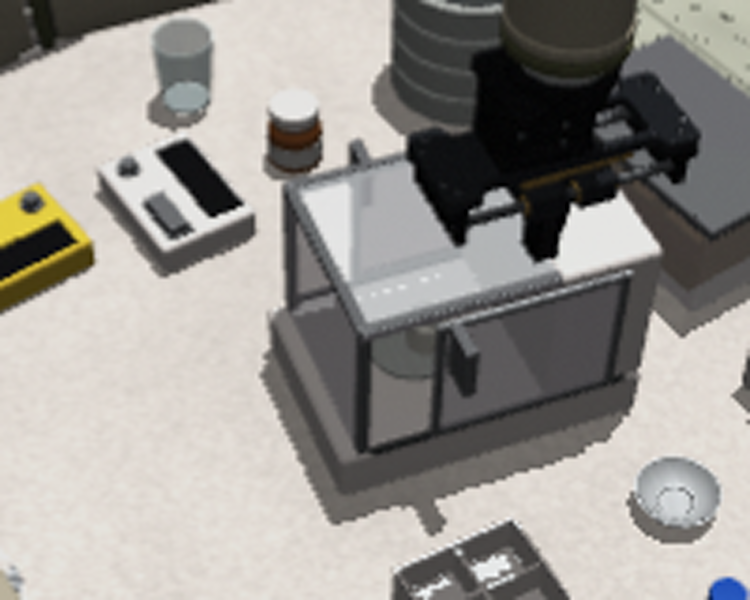

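The wrist view shows the right fin at about (269,112) and the crucible on the pan at (290,14). I'll zoom in on the fin.

```bash
python3 - <<'E'
from h import *
a=cv2.imread("pics/wrist1.png");cv2.imwrite("pics/w1c.png",cv2.resize(a[65:145,170:330],None,fx=5,fy=5,interpolation=cv2.INTER_CUBIC))
E
```

```text
(no output)
```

View pics/w1c.png

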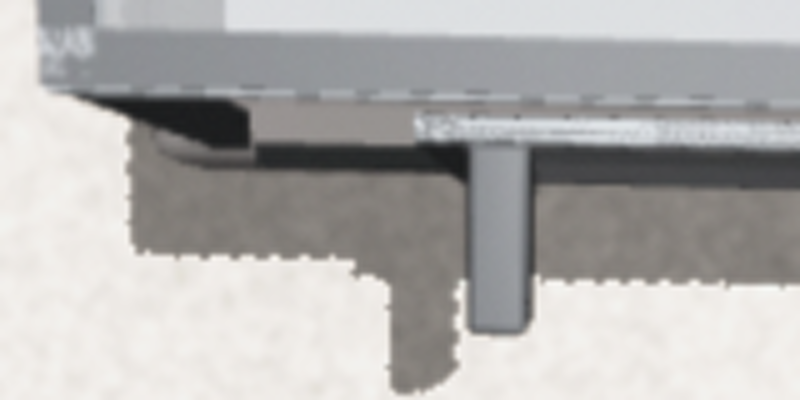

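```bash
python3 - <<'E'
from h import *
np.set_printoptions(precision=4,suppress=True)
c=np.load("pics/cal_wrist1.npy",allow_pickle=True).item()
f=lambda u,v,z:atz("wrist",(170+u/5-.4,65+v/5-.4),z,c)
P=[f(470,147,.205),f(527,147,.205),f(470,320,.205),f(525,320,.205)]
for p in P:print(p)
print(np.linalg.norm(P[0]-P[2]),np.linalg.norm(P[0]-P[1]),np.mean(P,0))
print("roof FR",f(42,88,.215), "door front",f(415,147,.205))
print("roof far along edge", f(800,103,.215))
q=lambda u,v:np.array([200+u/3.75-.4,130+v/3.75-.4])
# right fin top centre in side
print("side fin R",atz("side",q(462,340),.205))
print("left fin side: ",[atz("side",q(*k),.205) for k in [(350,147),(362,142),(355,185)]])
E
```

```text
[ 0.5004 -0.1351  0.205 ]
[ 0.511  -0.1374  0.205 ]
[ 0.4931 -0.1662  0.205 ]
[ 0.5035 -0.1685  0.205 ]
0.03196306908147595 0.01077088601541331 [ 0.502  -0.1518  0.205 ]
roof FR [ 0.427  -0.1088  0.215 ] door front [ 0.4903 -0.1328  0.205 ]
roof far along edge [ 0.5613 -0.1414  0.215 ]
side fin R [ 0.4946 -0.152   0.205 ]
left fin side:  [array([0.5525, 0.0938, 0.205 ]), array([0.5655, 0.0932, 0.205 ]), array([0.5275, 0.0498, 0.205 ])]
```

```bash
python3 - <<'E'
from h import *
go([.539,-.164,.38]);go([.539,-.164,.17])
E
```

```text
t 2.3 pos [ 0.4918 -0.2358  0.3823] yaw of tool y -0.23 F [-0.46 -1.15 -0.54]
delta tool mm [80.7 29.6  2.2] rows 2 [40.3 14.8  1.1]
t 2.3 pos [ 0.4918 -0.2358  0.3823] yaw of tool y -0.23 F [-0.46 -1.15 -0.54]
delta tool mm [ 80.7  29.7 212.2] rows 6 [13.5  4.9 35.4]
```

Request:
arm_command(
  series="27 10 0 0 1; 27 10 0 0 1; 27 10 0 0 1; 0 0 0 0 1; 0 0 0 0 1; 0 0 0 0 1; 0 0 0 0 1; 0 0 0 0 1",
)

```text
t: 2.97
ee_pos: [0.5389, -0.1656, 0.3825]
tcp_rot: [0.0, 0.785, 0.62, -0.0]
contact_force: [0.1, 0.1, -0.5]
opening: 0.0006
```

```bash
python3 - <<'E'
from h import *
go([.539,-.164,.17])
c=get_calibration("wrist");im=get_image("wrist");np.save("pics/cal_w2.npy",c,allow_pickle=True)
cv2.imwrite("pics/w2.png",im[:,:,::-1])
go([.539,-.164,.17])
E
```

```text
t 2.97 pos [ 0.5389 -0.1656  0.3825] yaw of tool y -0.234 F [ 0.14  0.13 -0.54]
delta tool mm [  1.7  -0.3 212.5] rows 6 [ 0.3 -0.  35.4]
t 3.02 pos [ 0.5391 -0.1652  0.3826] yaw of tool y -0.233 F [-0.67 -0.48 -0.71]
delta tool mm [  1.3  -0.4 212.6] rows 6 [ 0.2 -0.1 35.4]
```

View pics/w2.png

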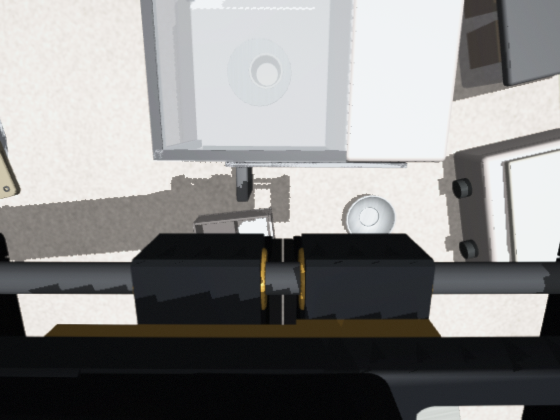

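```bash
python3 - <<'E'
from h import *
a=cv2.imread("pics/w2.png");cv2.imwrite("pics/w2c.png",cv2.resize(a[140:300,190:350],None,fx=3.75,fy=3.75,interpolation=cv2.INTER_CUBIC))
E
```

```text
(no output)
```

View pics/w2c.png

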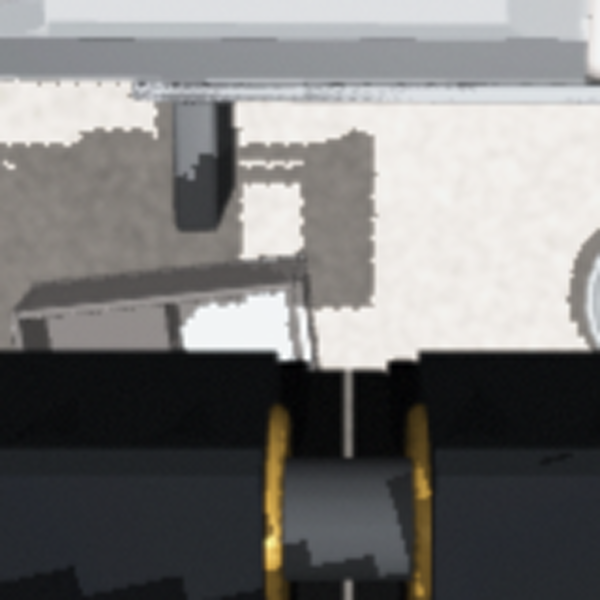

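```bash
python3 - <<'E'
from h import *
np.set_printoptions(precision=4,suppress=True)
c=np.load("pics/cal_w2.npy",allow_pickle=True).item()
f=lambda u,v,z:atz("wrist",(190+u/3.75-.4,140+v/3.75-.4),z,c)
P=[f(175,102,.205),f(217,102,.205),f(175,225,.205),f(217,225,.205)]
for p in P:print(p)
print(np.linalg.norm(P[0]-P[2]),np.linalg.norm(P[0]-P[1]),np.mean(P,0))
# tool tip projection
s=state();R=tool(s)
for L in [(0,0,0),(.0095,0,0),(.0095,.015,0),(-.0095,0,0)]:
    print(L,(proj("wrist",s["ee_pos"]+R@np.array(L),c)[0]+.4-[190,140])*3.75)
t=s["ee_pos"].copy();t[2]=.205
d=R.T@(np.mean(P,0)-t);print("fin centre in tool axes mm",d*1000)
E
```

```text
[ 0.5011 -0.1349  0.205 ]
[ 0.5119 -0.1375  0.205 ]
[ 0.4923 -0.1672  0.205 ]
[ 0.5034 -0.1698  0.205 ]
0.03347420990731149 0.01112484402896309 [ 0.5022 -0.1524  0.205 ]
(0, 0, 0) [335.2254 433.9645]
(0.0095, 0, 0) [335.0718 367.7217]
(0.0095, 0.015, 0) [447.1463 367.718 ]
(-0.0095, 0, 0) [335.3758 498.4084]
fin centre in tool axes mm [  4.016  -38.8515  -0.0062]
```

Request:
arm_command(
  series="0 0 36 0 1; 0 0 36 0 1; 0 0 36 0 1; 0 0 36 0 1; 0 0 36 0 1; 0 0 30 0 1; 0 0 0 0 1; 0 0 0 0 1; 0 0 0 0 1; 0 0 0 0 1; 0 0 0 0 1",
)

```text
t: 3.93
ee_pos: [0.5407, -0.1642, 0.1747]
tcp_rot: [0.001, 0.784, 0.621, 0.001]
contact_force: [-0.5, -0.3, 0.3]
opening: 0.0005
```

```bash
python3 - <<'E'
from h import *
go([.539,-.164,.17])
a=get_image("side")[:,:,::-1];cv2.imwrite("pics/s3.png",cv2.resize(a[130:290,200:400],None,fx=3.75,fy=3.75,interpolation=cv2.INTER_CUBIC))
cv2.imwrite("pics/w3.png",get_image("wrist")[:,:,::-1])
E
```

```text
t 3.93 pos [ 0.5407 -0.1642  0.1747] yaw of tool y -0.231 F [-0.45 -0.33  0.31]
delta tool mm [-0.1 -1.7  4.7] rows 1 [-0.1 -1.7  4.7]
```

View pics/s3.png

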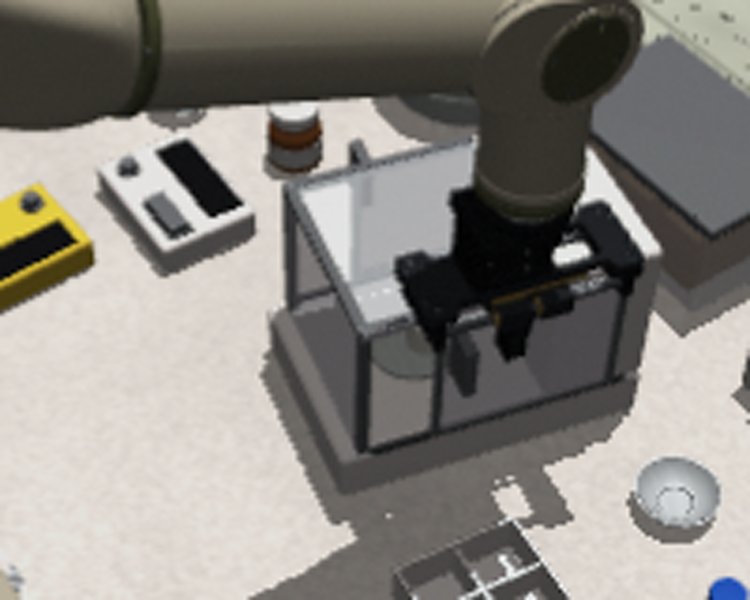

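View pics/w3.png

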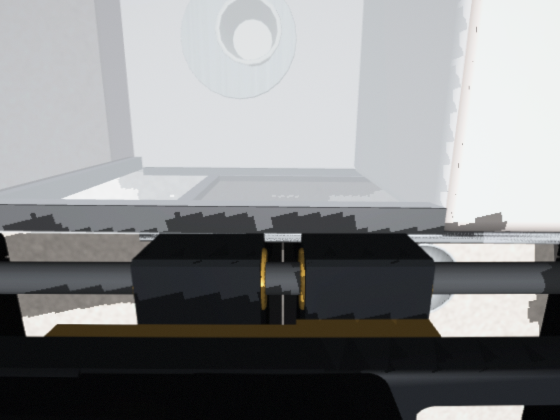

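Fingers are behind the right fin, with the fin ahead of them. Now I push along -tool y.

Request:
arm_command(
  series="0 -8 0 0 1; 0 -8 0 0 1; 0 -8 0 0 1; 0 -8 0 0 1; 0 -8 0 0 1; 0 -8 0 0 1; 0 -8 0 0 1; 0 0 0 0 1; 0 0 0 0 1",
)

```text
t: 4.78
ee_pos: [0.4845, -0.1514, 0.1727]
tcp_rot: [0.0, 0.784, 0.621, -0.0]
contact_force: [0.0, -0.5, -0.0]
opening: 0.0006
```

Request:
arm_command(
  series="0 -8 0 0 1; 0 -8 0 0 1; 0 -6 0 0 1; 0 -4 0 0 1; 0 -2 0 0 1",
)

```text
t: 5.2
ee_pos: [0.4572, -0.1446, 0.1726]
tcp_rot: [0.0, 0.784, 0.621, -0.0]
contact_force: [1.3, -1.5, 0.4]
opening: 0.0006
```

```bash
python3 - <<'E'
from h import *
go([.45,-.14,.17])
a=get_image("side")[:,:,::-1];cv2.imwrite("pics/s4.png",cv2.resize(a[130:290,200:400],None,fx=3.75,fy=3.75,interpolation=cv2.INTER_CUBIC))
go([.45,-.14,.17])
E
```

```text
t 5.2 pos [ 0.4572 -0.1446  0.1726] yaw of tool y -0.231 F [ 1.34 -1.54  0.42]
delta tool mm [ 2.9 -8.   2.6] rows 1 [ 2.9 -8.   2.6]
t 5.25 pos [ 0.4571 -0.1446  0.1726] yaw of tool y -0.231 F [-0.21 -0.92  0.86]
delta tool mm [ 2.8 -8.   2.6] rows 1 [ 2.8 -8.   2.6]
```

View pics/s4.png

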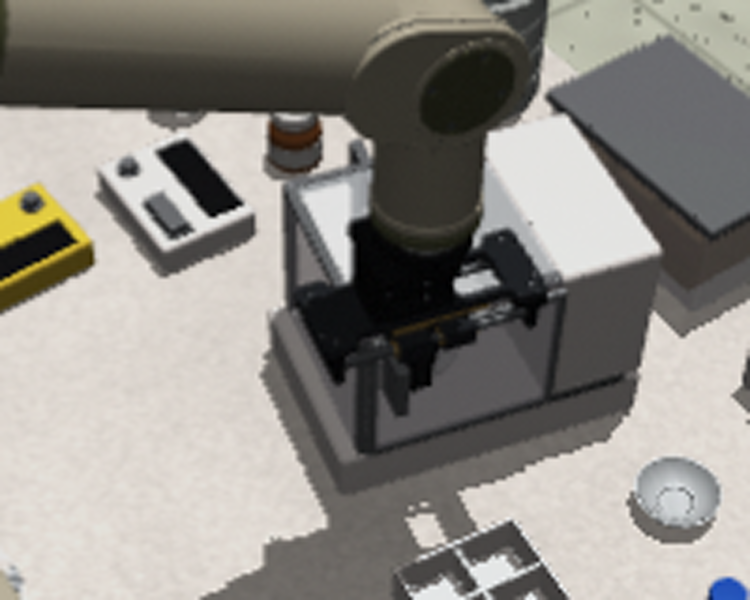

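The door has moved forward with the finger and looks nearly shut. I'll push on in small steps until the force rises.

Request:
arm_command(
  series="0 -3 0 0 1; 0 -3 0 0 1; 0 -2 0 0 1; 0 0 0 0 1",
)

```text
t: 5.58
ee_pos: [0.4533, -0.1436, 0.1734]
tcp_rot: [0.003, 0.784, 0.621, 0.003]
contact_force: [19.3, -4.7, -10.1]
opening: 0.0004
```

Request:
arm_command(
  series="0 -3 0 0 1; 0 -3 0 0 1; 0 0 0 0 1; 0 0 0 0 1",
)

```text
t: 5.92
ee_pos: [0.453, -0.1433, 0.1743]
tcp_rot: [0.008, 0.784, 0.621, 0.007]
contact_force: [49.5, -13.7, -30.1]
opening: 0.0001
```

The force reads a hard stop, so I'll back off, go up and look.

Request:
arm_command(
  series="0 12 0 0 1; 0 20 0 0 1; 0 0 0 0 1; 0 0 -40 0 1; 0 0 -40 0 1; 0 0 -40 0 1; 0 0 -40 0 1; 0 0 -40 0 1; 0 0 0 0 1; 0 0 0 0 1; 0 0 0 0 1",
)

```text
t: 6.83
ee_pos: [0.4749, -0.1486, 0.3718]
tcp_rot: [-0.0, 0.784, 0.621, -0.0]
contact_force: [-0.2, 0.2, -0.4]
opening: 0.0005
```

```bash
python3 - <<'E'
from h import *
go([.45,-.14,.37])
a=get_image("side")[:,:,::-1];cv2.imwrite("pics/s5.png",cv2.resize(a[130:290,200:400],None,fx=3.75,fy=3.75,interpolation=cv2.INTER_CUBIC))
c=get_calibration("wrist");im=get_image("wrist");np.save("pics/cal_w5.npy",c,allow_pickle=True)
cv2.imwrite("pics/w5.png",im[:,:,::-1])
E
```

```text
t 6.83 pos [ 0.4749 -0.1486  0.3718] yaw of tool y -0.231 F [-0.23  0.22 -0.4 ]
delta tool mm [  2.7 -26.2   1.9] rows 1 [  2.7 -26.2   1.9]
```

View pics/s5.png

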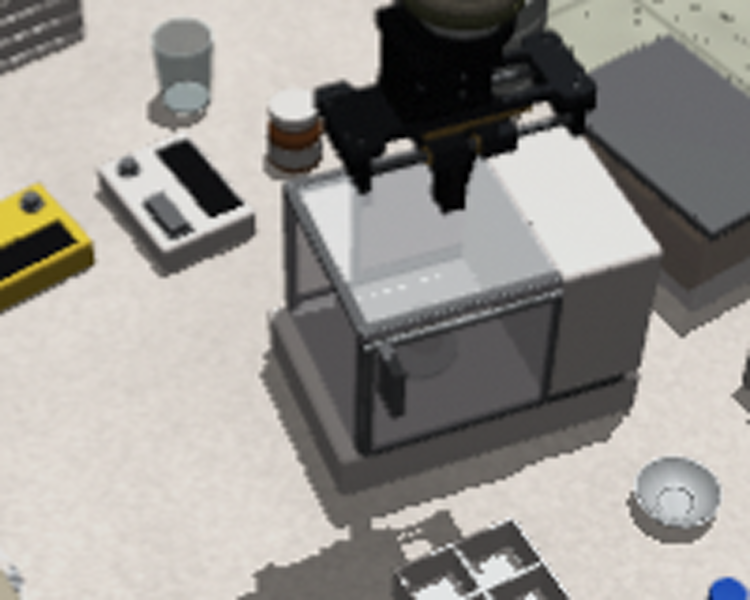

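View pics/w5.png

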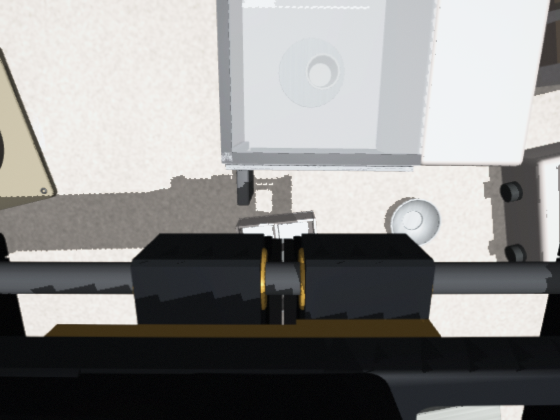

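The right door is shut: its front edge is flush with the front post in both views. Next is the left side.

```bash
python3 - <<'E'
from h import *
go([.60,.08,.38])
E
```

```text
t 6.93 pos [ 0.4746 -0.1487  0.3711] yaw of tool y -0.231 F [0.9  0.84 0.73]
delta tool mm [251.3  69.7  -9. ] rows 7 [35.9 10.  -1.3]
```

Request:
arm_command(
  series="36 10 -1 0 1; 36 10 -1 0 1; 36 10 -1 0 1; 36 10 -1 0 1; 36 10 -1 0 1; 36 10 -1 0 1; 36 10 -1 0 1; 0 0 0 0 1; 0 0 0 0 1; 0 0 0 0 1; 0 0 0 0 1; 0 0 0 0 1",
)

```text
t: 7.93
ee_pos: [0.601, 0.0789, 0.3795]
tcp_rot: [0.0, 0.785, 0.62, -0.0]
contact_force: [0.3, 0.1, -0.0]
opening: 0.0007
```

```bash
python3 - <<'E'
from h import *
go([.60,.08,.38])
c=get_calibration("wrist");im=get_image("wrist");np.save("pics/cal_w6.npy",c,allow_pickle=True)
cv2.imwrite("pics/w6.png",im[:,:,::-1])
go([.60,.08,.38])
E
```

```text
t 7.93 pos [0.601  0.0789 0.3795] yaw of tool y -0.233 F [ 0.29  0.07 -0.05]
delta tool mm [ 0.8 -1.2 -0.5] rows 1 [ 0.8 -1.2 -0.5]
t 7.98 pos [0.601  0.079  0.3797] yaw of tool y -0.233 F [-0.28 -0.96  0.21]
delta tool mm [ 0.7 -1.2 -0.3] rows 1 [ 0.7 -1.2 -0.3]
```

View pics/w6.png

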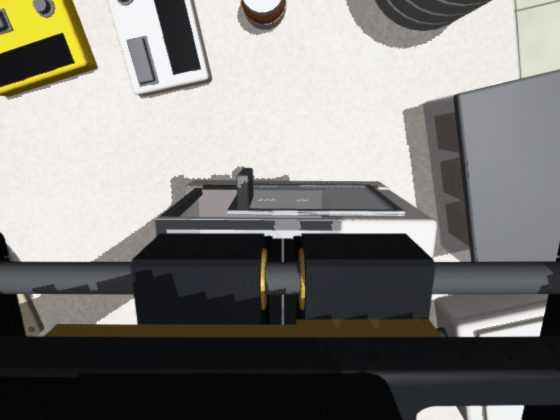

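```bash
python3 - <<'E'
from h import *
a=cv2.imread("pics/w6.png");cv2.imwrite("pics/w6c.png",cv2.resize(a[150:240,190:310],None,fx=6,fy=6,interpolation=cv2.INTER_CUBIC))
cv2.imwrite("pics/w6d.png",cv2.resize(a[0:110,90:220],None,fx=5,fy=5,interpolation=cv2.INTER_CUBIC))
E
```

```text
(no output)
```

View pics/w6c.png

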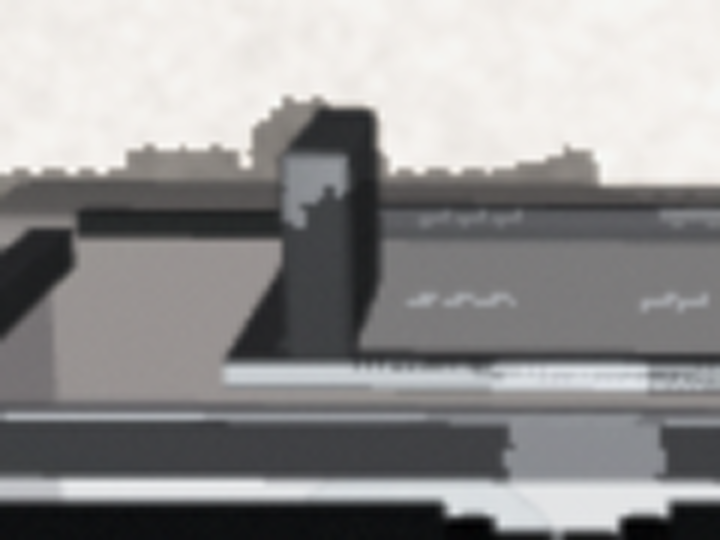

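View pics/w6d.png

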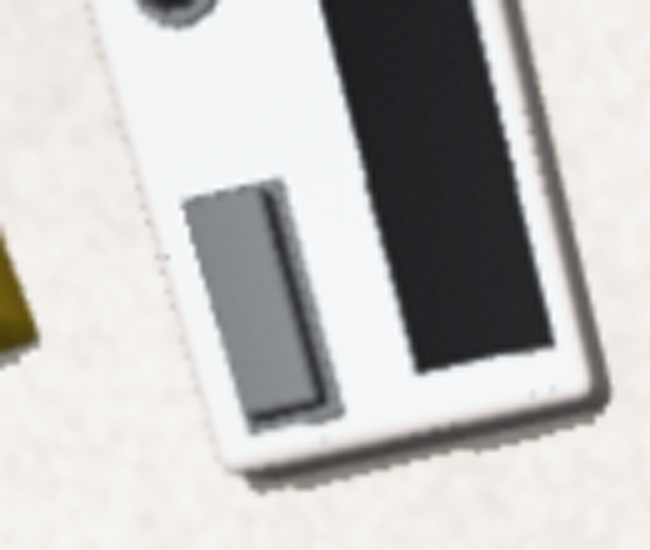

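```bash
python3 - <<'E'
from h import *
np.set_printoptions(precision=4,suppress=True)
c=np.load("pics/cal_w6.npy",allow_pickle=True).item()
f=lambda u,v,z:atz("wrist",(190+u/6-.4,150+v/6-.4),z,c)
P=[f(285,153,.205),f(348,153,.205),f(287,355,.205),f(350,355,.205)]
for p in P:print(p)
print(np.linalg.norm(P[0]-P[2]),np.linalg.norm(P[0]-P[1]),np.mean(P,0))
s=state();R=tool(s)
t=s["ee_pos"].copy();t[2]=.205
print("fin in tool mm",R.T@(np.mean(P,0)-t)*1000)
g=lambda u,v,z:atz("wrist",(90+u/5-.4,0+v/5-.4),z,c)
Q=[g(183,203,.048),g(262,185,.048),g(325,402,.048),g(248,417,.048)]
for p in Q:print(p)
print("tare",np.mean(Q,0),np.linalg.norm(Q[0]-Q[3]),np.linalg.norm(Q[0]-Q[1]), "yaw of y", np.arctan2(*(Q[0]-Q[3])[1::-1]))
print("power edge",g(178,25,.036))
E
```

```text
[0.5623 0.1017 0.205 ]
[0.5724 0.0993 0.205 ]
[0.5536 0.0684 0.205 ]
[0.564  0.0659 0.205 ]
0.03447721971428303 0.010397002868680588 [0.5631 0.0838 0.205 ]
fin in tool mm [ -4.1206 -38.0282  -0.0171]
[0.4401 0.2904 0.048 ]
[0.462  0.2896 0.048 ]
[0.4612 0.2338 0.048 ]
[0.4394 0.235  0.048 ]
tare [0.4507 0.2622 0.048 ] 0.05536534182905858 0.021909702418937693 yaw of y 1.5581343250091861
power edge [0.4491 0.3358 0.036 ]
```

Request:
arm_command(
  series="0 0 36 0 1; 0 0 36 0 1; 0 0 36 0 1; 0 0 36 0 1; 0 0 36 0 1; 0 0 28 0 1; 0 0 0 0 1; 0 0 0 0 1; 0 0 0 0 1; 0 0 0 0 1; 0 0 0 0 1",
)

```text
t: 8.9
ee_pos: [0.6022, 0.0807, 0.1737]
tcp_rot: [0.001, 0.784, 0.621, 0.001]
contact_force: [-0.3, -0.5, 1.0]
opening: 0.0003
```

Request:
arm_command(
  series="0 -8 0 0 1; 0 -8 0 0 1; 0 -8 0 0 1; 0 -8 0 0 1; 0 -8 0 0 1; 0 -8 0 0 1; 0 -8 0 0 1; 0 -8 0 0 1; 0 -8 0 0 1; 0 -6 0 0 1; 0 0 0 0 1; 0 0 0 0 1",
)

```text
t: 9.9
ee_pos: [0.5247, 0.098, 0.1714]
tcp_rot: [0.0, 0.784, 0.621, -0.001]
contact_force: [-0.1, -0.4, 0.9]
opening: 0.0004
```

Request:
arm_command(
  series="0 -4 0 0 1; 0 -4 0 0 1; 0 -2 0 0 1; 0 0 0 0 1",
)

```text
t: 10.23
ee_pos: [0.5151, 0.1006, 0.1715]
tcp_rot: [0.0, 0.784, 0.621, -0.0]
contact_force: [0.3, 0.4, 1.0]
opening: 0.0003
```

Request:
arm_command(
  series="0 -3 0 0 1; 0 -2 0 0 1; 0 0 0 0 1; 0 0 0 0 1",
)

```text
t: 10.57
ee_pos: [0.5135, 0.1009, 0.1721]
tcp_rot: [0.002, 0.784, 0.62, 0.003]
contact_force: [16.0, -2.4, -7.0]
opening: 0.0007
```

Request:
arm_command(
  series="0 -2 0 0 1; 0 0 0 0 1; 0 0 0 0 1",
)

```text
t: 10.82
ee_pos: [0.5134, 0.1009, 0.1724]
tcp_rot: [0.003, 0.785, 0.62, 0.004]
contact_force: [26.1, -1.4, -12.8]
opening: 0.0
```

Request:
arm_command(
  series="0 10 0 0 1; 0 20 0 0 1; 0 0 0 0 1; 0 0 -40 0 1; 0 0 -40 0 1; 0 0 -40 0 1; 0 0 -40 0 1; 0 0 0 0 1; 0 0 0 0 1; 0 0 0 0 1",
)

```text
t: 11.65
ee_pos: [0.5374, 0.0955, 0.3309]
tcp_rot: [-0.0, 0.784, 0.621, -0.0]
contact_force: [0.3, 0.0, 0.5]
opening: 0.0002
```

```bash
python3 - <<'E'
from h import *
go([.451,.262,.35])
c=get_calibration("wrist");im=get_image("wrist");np.save("pics/cal_w7.npy",c,allow_pickle=True)
cv2.imwrite("pics/w7.png",im[:,:,::-1])
a=get_image("scene")[:,:,::-1];cv2.imwrite("pics/s7.png",cv2.resize(a[165:285,190:350],None,fx=5,fy=5,interpolation=cv2.INTER_CUBIC))
print(state()["joint_positions"])
E
```

```text
t 11.65 pos [0.5374 0.0955 0.3309] yaw of tool y -0.231 F [0.31 0.02 0.45]
delta tool mm [ 142.3 -122.2  -19.1] rows 4 [ 35.6 -30.6  -4.8]
[ 0.41564772  0.19684966 -0.78235991  1.45696511  0.13783076  1.5467892
 -0.59143909]
```

View pics/w7.png

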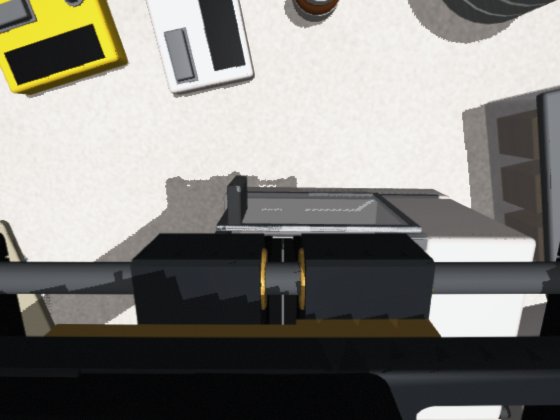

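View pics/s7.png

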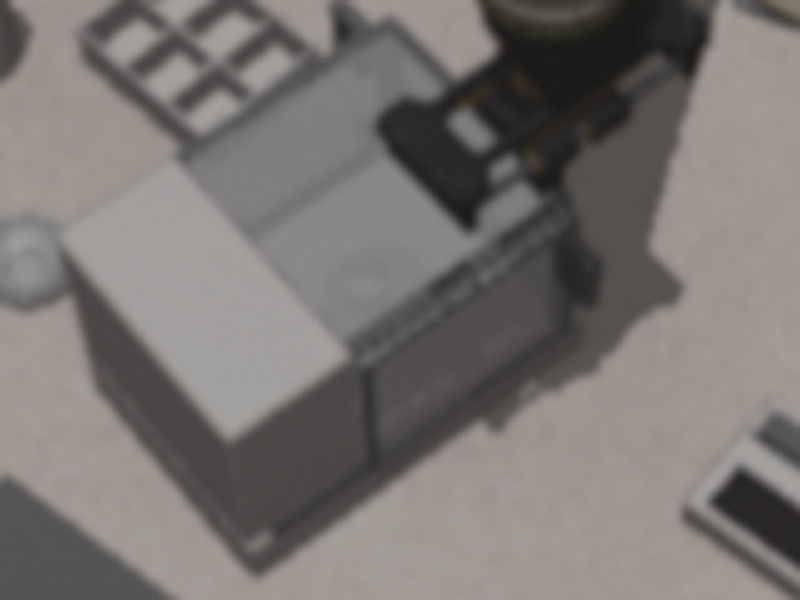

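The left door is shut too; its rear edge meets the housing at the same place as on the right. I'll re-measure the tare key before moving over it.

```bash
python3 - <<'E'
from h import *
a=cv2.imread("pics/w7.png");cv2.imwrite("pics/w7d.png",cv2.resize(a[0:110,130:260],None,fx=5,fy=5,interpolation=cv2.INTER_CUBIC))
E
```

```text
(no output)
```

View pics/w7d.png

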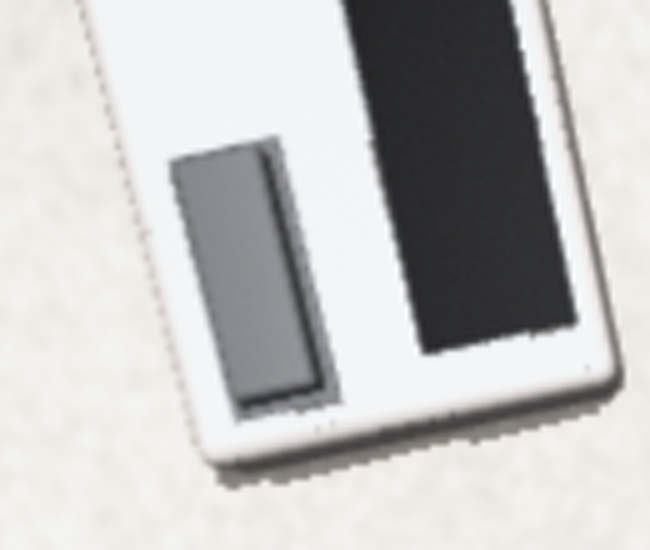

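Request:
arm_command(
  series="35 -30 0 0 1; 35 -30 0 0 1; 35 -30 0 0 1; 37 -32 0 0 1; 0 0 0 0 1; 0 0 0 0 1; 0 0 0 0 1; 0 0 0 0 1; 0 0 0 0 1",
)

```text
t: 12.5
ee_pos: [0.4618, 0.2419, 0.331]
tcp_rot: [-0.0, 0.785, 0.62, -0.0]
contact_force: [0.7, 0.2, 0.3]
opening: 0.0005
```

```bash
python3 - <<'E'
from h import *
np.set_printoptions(precision=4,suppress=True)
c=np.load("pics/cal_w7.npy",allow_pickle=True).item()
g=lambda u,v,z:atz("wrist",(130+u/5-.4,0+v/5-.4),z,c)
Q=[g(170,160,.048),g(260,145,.048),g(318,385,.048),g(237,402,.048)]
for p in Q:print(p)
print("tare",np.mean(Q,0),np.linalg.norm(Q[0]-Q[3]),np.linalg.norm(Q[0]-Q[1]))
go([.451,.262,.09])
E
```

```text
[0.4398 0.2912 0.048 ]
[0.4617 0.2894 0.048 ]
[0.4596 0.2344 0.048 ]
[0.4391 0.2352 0.048 ]
tare [0.4501 0.2625 0.048 ] 0.05598545351277824 0.0219278492397237
t 12.5 pos [0.4618 0.2419 0.331 ] yaw of tool y -0.233 F [0.72 0.21 0.32]
delta tool mm [ 17.2 -15.  241. ] rows 6 [ 2.9 -2.5 40.2]
```

Request:
arm_command(
  series="17 -16 0 0 1; 0 0 38 0 1; 0 0 38 0 1; 0 0 38 0 1; 0 0 38 0 1; 0 0 38 0 1; 0 0 38 0 1; 0 0 12 0 1; 0 0 0 0 1; 0 0 0 0 1; 0 0 0 0 1; 0 0 0 0 1",
)

```text
t: 13.5
ee_pos: [0.4508, 0.2641, 0.0938]
tcp_rot: [0.001, 0.784, 0.621, 0.002]
contact_force: [-0.1, -0.2, 0.0]
opening: 0.0003
```

```bash
python3 - <<'E'
from h import *
go([.450,.2625,.048])
a=get_image("side")[:,:,::-1];b=get_image("scene")[:,:,::-1]
cv2.imwrite("pics/s8.png",np.hstack([cv2.resize(a[110:230,200:300],None,fx=4,fy=4,interpolation=cv2.INTER_CUBIC),cv2.resize(b[200:320,310:410],None,fx=4,fy=4,interpolation=cv2.INTER_CUBIC)]))
cv2.imwrite("pics/w8.png",get_image("wrist")[:,:,::-1])
E
```

```text
t 13.5 pos [0.4508 0.2641 0.0938] yaw of tool y -0.231 F [-0.11 -0.23  0.03]
delta tool mm [-1.8 -0.5 45.8] rows 2 [-0.9 -0.3 22.9]
```

View pics/s8.png

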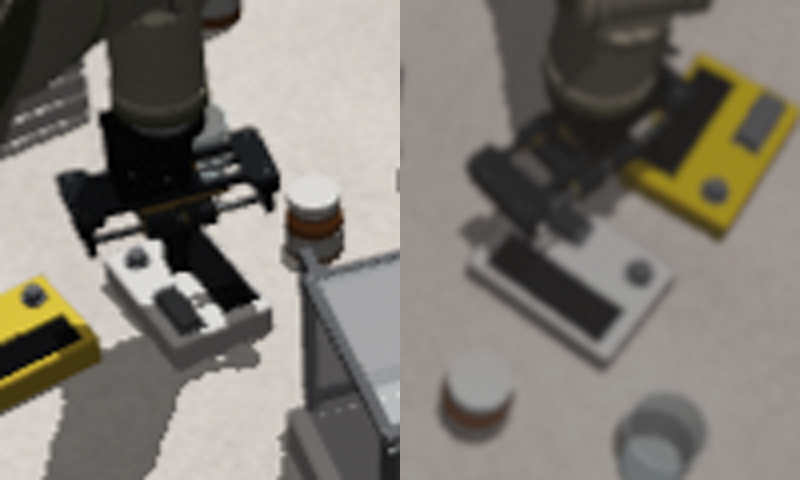

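View pics/w8.png

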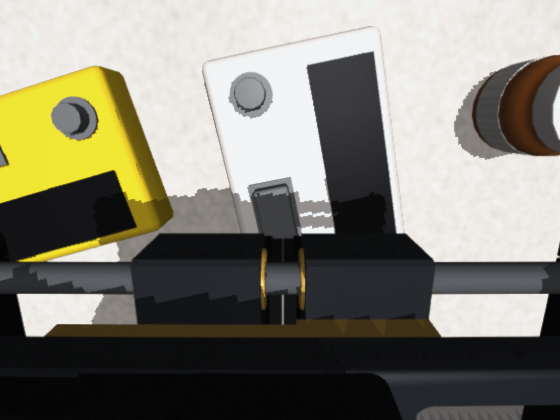

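Request:
arm_command(
  series="-1 0 20 0 1; -1 0 18 0 1; 0 0 0 0 1; 0 0 0 0 1; 0 0 0 0 1; 0 0 0 0 1; 0 0 0 0 1; 0 0 0 0 1",
)

```text
t: 14.32
ee_pos: [0.4494, 0.2617, 0.0542]
tcp_rot: [0.0, 0.784, 0.621, 0.001]
contact_force: [-0.7, 0.9, 0.4]
opening: 0.0002
```

Request:
arm_command(
  series="0 0 7 0 1; 0 0 8 0 1; 0 0 0 0 1; 0 0 0 0 1; 0 0 0 0 1",
)

```text
t: 14.73
ee_pos: [0.4501, 0.2622, 0.042]
tcp_rot: [0.001, 0.784, 0.621, 0.001]
contact_force: [-14.3, -10.9, 53.6]
opening: 0.0006
```

Key is bottomed out at z = 0.042, as predicted. I'll ease off slightly, hold a moment longer, then lift.

Request:
arm_command(
  series="0 0 -1.5 0 1; 0 0 0 0 1; 0 0 0 0 1",
)

```text
t: 14.98
ee_pos: [0.4501, 0.2621, 0.0422]
tcp_rot: [0.001, 0.784, 0.621, 0.001]
contact_force: [-7.5, -5.9, 33.8]
opening: 0.0004
```

Request:
arm_command(
  series="0 0 -25 0 1; 0 0 -40 0 1; 0 0 -40 0 1; 0 0 -40 0 1; 0 0 -40 0 1; 0 0 -40 0 1; 0 0 0 0 1; 0 0 0 0 1; 0 0 0 0 1",
)

```text
t: 15.73
ee_pos: [0.4489, 0.2611, 0.264]
tcp_rot: [0.0, 0.784, 0.621, -0.0]
contact_force: [0.5, -0.4, -0.4]
opening: 0.0006
```

```bash
python3 - <<'E'
from h import *
np.set_printoptions(precision=4,suppress=True)
go([.450,.2625,.27])
c=get_calibration("wrist");np.save("pics/cal_w9.npy",c,allow_pickle=True)
cv2.imwrite("pics/w9.png",get_image("wrist")[:,:,::-1])
a=get_image("side")[:,:,::-1];b=get_image("scene")[:,:,::-1]
cv2.imwrite("pics/s9.png",cv2.resize(a[110:290,200:400],None,fx=3.3,fy=3.3,interpolation=cv2.INTER_CUBIC))
cv2.imwrite("pics/s9b.png",cv2.resize(b[150:310,190:400],None,fx=3.75,fy=3.75,interpolation=cv2.INTER_CUBIC))
E
```

```text
t 15.73 pos [0.4489 0.2611 0.264 ] yaw of tool y -0.231 F [ 0.53 -0.4  -0.43]
delta tool mm [ 1.6  0.8 -6. ] rows 1 [ 1.6  0.8 -6. ]
```

View pics/w9.png

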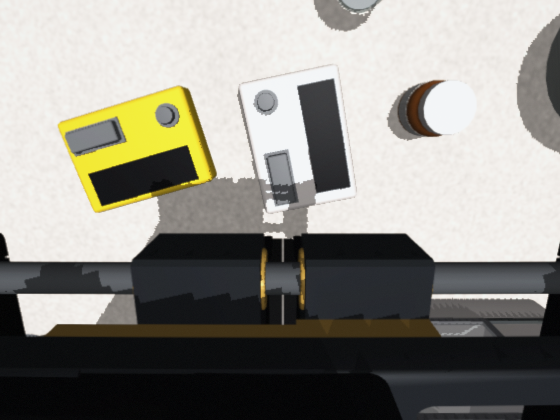

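View pics/s9.png

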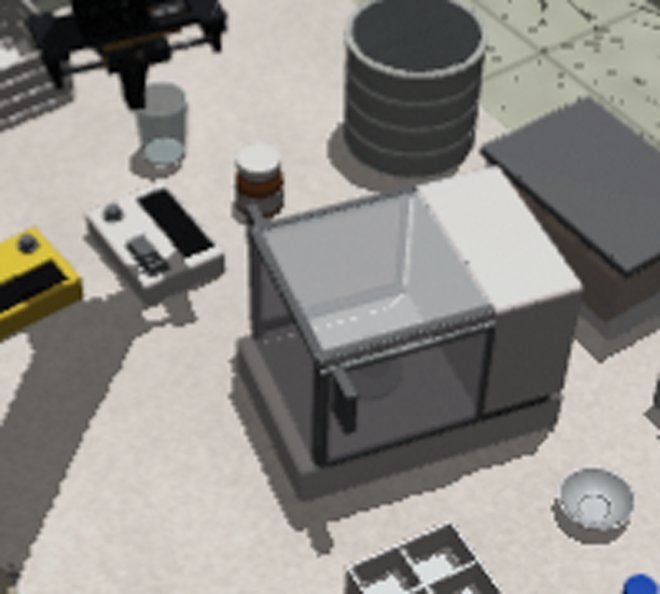

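View pics/s9b.png

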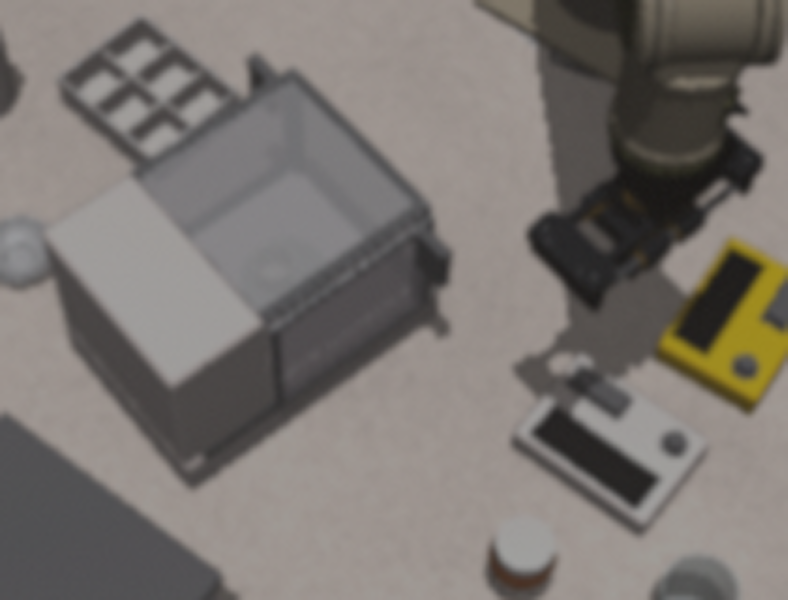

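```bash
python3 -c "
from plant import *
print(sign_off()); print(state()['t'])"
```

```text
the job is handed in; nothing more can be done
None
the job is handed in; nothing more can be done
```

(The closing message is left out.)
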